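# Finish the row of wooden toy buildings on the shelf

## Robot

A 6-joint arm with a two-finger parallel gripper is mounted at the origin on the work surface. World frame = base frame: x ahead of the robot, y to its left, z up, the work surface at z = 0. Lengths are in m, angles in rad, forces in N, time in s.
With the tool pointing down it reaches from about 0.375 to 0.975 m from the base axis. Payload 3.8 kg.
Tool frame: the origin (TCP) lies midway between the tips of the shut fingers; the grasp point (between the pads) lies 19 mm behind it (bot.pinch_z is the distance from the TCP to the grasp point, in m); z points along the fingers, y is the direction in which the jaws open and shut (so a half turn about z gives the same grasp; the last joint's range is limited). The gripper opens to 85 mm and grips with 20 to 120 N. Pads are 22 mm wide; open, the fingers measure 114 mm over their backs; the gripper's body (76 mm by 85 mm) begins 54 mm behind the grasp point. The pads swing forward as they close: fully open they stand 13 mm farther back than shut.
Start: joints at [-1.354, 0.264, 1.604, -0, 1.274, -0.037], TCP at [0.169, -0.653, 0.231] pointing down, gripper open.
Joint ranges: [-2.63, 2.63], [-0.94, 2.18], [0.31, 2.57], [-1.31, 4.45], [0, 2.66], [-2.55, 2.55]. Speed limits (rad/s): [2.57, 2.57, 3.14, 3.14, 3.14, 3.14].

## Interface

Orientations are given as a unit quaternion [w, x, y, z].
In Python, from plant import bot, viewer gives the robot as it stands.
- The arm moves only by the shell command python3 -m handwheel 'ROWS'. ROWS is JSON, a list of rows, each an object with "claw": the finger opening in mm, from 0 to 85.4; "travel": the shift along the world's x, y, z scaled (see below), a list of three; "turn": the turn about the world's z scaled (see below). In form: [{"claw": claw, "travel": [x, y, z], "turn": turn}, ...]. A call has 1 to 20 rows; each row is the pose to reach, as a shift and turn from the pose commanded when the call began, turning the shorter way round; what a row does not reach only later rows make up. The controller multiplies each number of a shift by 1 m and each number of a turn by 360 degrees. A row lasts 1/8 s, in which the tool goes at most 62.5 mm and 10.7 degrees, less where a joint would pass 70% of its speed; a pose out of reach is approached as far as the arm can. A call with a number of a shift or a turn outside -1 to 1 is refused whole. A call with a gripper value outside its range is refused whole. The fingers move at their own pace and stop on an object; the grip force is fixed at half the most. Time passes only in rows, so rows that repeat a pose let the fingers close. It gives the time, the measured TCP pose, the force and the opening at its end, in the units of the state.
- bot.observe(): the state, without advancing time (a new reading comes with each control period).
- viewer.snapshot(name): name is "scene" or "top" or "wrist"; returns a dict with "pixels" (400x640x3 uint8, blue, green, red), "mtx" (3x3 intrinsics, pixels), "T" (4x4, takes a point from camera to world coordinates); the wrist camera has in their place "tool_from_camera" (4x4, takes a point from camera to tool coordinates, whose origin is the TCP and whose axes are the flange's). Camera axes: x right, y down, z forward; pixel columns grow to the right and rows downward; lengths in m; the calibration is good to about 2 mm. A picture is of the moment at which its call begins: read the wrist's pose just before it. There is no depth.
- bot.finish_job(): hands the job in, once; it reports no verdict.
The state is a dict: "clock": time; "qpos": joint angles; "qvel": joint speeds; "tau": joint torques, N m; "position": TCP position; "tcp_rot": TCP orientation; "ft_force": force on the tool from outside, world axes, zero at the start; "ft_torque": the same for the moment, N m; "opening": opening from 0.0 (shut) to 1.0 (fully open).
Only numpy, scipy, OpenCV 4.12 (cv2) and the standard library are available. Lean on these libraries where they do the work, as an engineer would, in place of code of your own. Each camera call takes 0.05 s, during which the arm holds its last target. There are 200 camera calls.

## Task

Finish the row of wooden toy buildings on the low shelf: take the gabled house and the flat-roofed shop from the sorting bin and stand the house right next to the tower, on the side away from the end stop, and the shop right next to the house. All three must stand upright in one straight row, squared up with the tower, side by side and as good as touching. Don't drop them, leave the tower where it is (a small nudge is fine), and leave the truck and the other things alone.

Things in the scene. Friction and masses are not known exactly. Their poses are not given: they have to be found in the camera images.
- shelf: low plywood shelf, fixed; 130 mm deep (x) and 310 mm long (y); origin on the table under its centre; top of the board 60 mm above the origin. An end stop 16 mm thick stands at its +y end (inner face at y = +139 mm, top 100 mm above the table); a back lip 10 mm high and 10 mm thick runs along its +x edge (inner face at x = +55 mm). The row runs along y, from the end stop towards -y.
- bin: grey plastic sorting bin, fixed; 180 mm (x) by 356 mm (y), walls 35 mm high and 5 mm thick, two dividers across y making three compartments of about 112 mm (y) by 170 mm (x), centred at y = -117, 0, +117 mm; origin under its centre, inner floor 5 mm above it. The house, the shop and the truck each stand in one compartment, in any order.
- tower: wooden toy tower, loose, standing on the shelf near the end stop: block 50 mm (x) by 60 mm (y) by 100 mm high with a round cone roof of 48 mm diameter up to 135 mm; origin at the centre of its underside. Broad faces (with door and window inlays, same front and back) look along x.
- house: wooden toy house, loose, upright in the bin: 50 mm (x) by 70 mm (y), walls 65 mm high, then a gable roof narrowing along y to a ridge (along x) at 105 mm; its broad faces (along x, with door and windows, same front and back) are flat to the top, 50 mm apart: grip it across these. Origin at the centre of its underside; about 0.2 kg.
- shop: wooden toy shop, loose, upright in the bin: flat-roofed block 50 mm (x) by 80 mm (y) by 70 mm high, with a small 22 by 34 mm upstand 10 mm high in the middle of the roof; broad faces along x, 50 mm apart, same front and back: grip it across these. Origin at the centre of its underside; about 0.2 kg.
- truck: wooden toy truck with four dark wheels, loose, in one compartment of the bin: 100 mm (x) by 54 mm (y) by 65 mm high; to be left alone. Origin at the centre of its underside.
- bottle: blue drinking bottle, 66 mm diameter, 190 mm high, standing beyond the work; to be left alone. Origin under its centre.
- pot: steel pot of pencils, 76 mm diameter, about 170 mm high with its pencils, beyond the bin; to be left alone. Origin under its centre.
Mind the look-alikes: they are no part of the job. Leave any purple look-alike of the house alone.

How it is judged:
By the outcome, as a careful person would: the job done as asked, in the order asked, and still so for the second after the job is handed in, with the robot touching nothing.
It also fails if it takes over 64 s, if anything falls off the work surface, if the arm or the gripper's body presses on something with over 40 N, if the wrist force passes 120 N, or if a joint passes its speed limit or range.

## Working session

There is one attempt and no reset: what is moved stays moved. The work goes in short steps, Python scripts to look and compute and a shell command to move; the robot and the scene stay as the last step left them, time stands still between calls to the robot, and variables do not carry over. Pictures are saved under pics/ and viewed, on a budget of 10 in all, crops included, one or two more only if the job needs it, and the job is handed in when it is done.

```bash
ls; mkdir -p pics; python3 - <<'E'
from plant import bot, viewer
import cv2
print(bot.observe(), bot.pinch_z)
for n in("scene","top"):
    s=viewer.snapshot(n); cv2.imwrite(f"pics/{n}0.png",s["pixels"]); print(n,s["mtx"].tolist(),s["T"].round(4).tolist())
E
```

```text
pics
{'clock': 0.0, 'qpos': array([-1.35389588e+00,  2.64765185e-01,  1.60538329e+00, -9.29811262e-06,
        1.27368412e+00, -3.69250735e-02]), 'qvel': array([-0.00082976,  0.0002584 ,  0.00138763,  0.00106875,  0.00139705,
        0.00029867]), 'tau': array([ 3.33212438e-04, -5.15108943e+01, -3.67312610e+01,  3.32284685e-05,
        1.29625757e-02, -1.08092070e-05]), 'position': array([ 0.1693199 , -0.65266381,  0.22994889]), 'tcp_rot': array([-1.11503802e-03,  9.91956584e-01,  1.26573616e-01, -1.05073303e-04]), 'ft_force': array([-0.46077012,  0.24819687,  0.95555443]), 'ft_torque': array([ 0.01683112,  0.00893796, -0.00315397]), 'opening': 0.9975984036426666} 0.0187
scene [[375.49860390031296, 0.0, 319.26333752283006], [0.0, 375.49860390031296, 199.71689172708716], [0.0, 0.0, 1.0]] [[-0.7601, 0.5292, -0.3771, 0.8851], [0.6498, 0.6194, -0.4406, 0.3919], [0.0005, -0.5799, -0.8147, 0.8238], [0.0, 0.0, 0.0, 1.0]]
top [[414.30922654200475, 0.0, 315.96152505370173], [0.0, 414.30922654200475, 206.5255724805381], [0.0, 0.0, 1.0]] [[-0.0062, -0.9958, 0.0912, 0.47], [-0.9999, 0.0051, -0.0123, -0.0154], [0.0117, -0.0913, -0.9958, 1.1082], [0.0, 0.0, 0.0, 1.0]]
```

View pics/scene0.png

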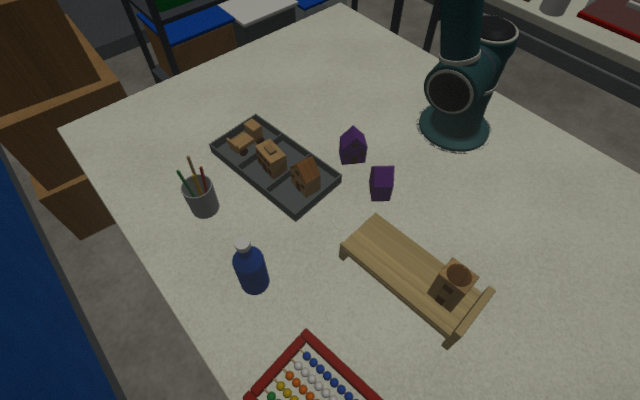

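View pics/top0.png

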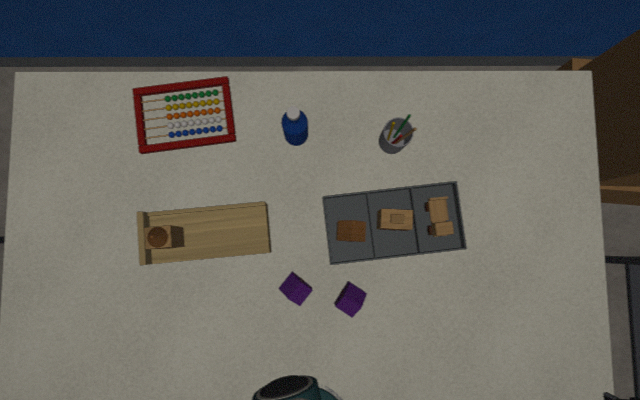

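The scene shows the shelf on the left of the top view, with the tower at (160,237) by the end stop. In the bin, the house is at (351,231), the shop at (397,219) and the truck at (439,216). The purple look-alikes are at (295,289) and (350,299). Next I turn these into coarse positions.

```bash
cat > h.py <<'E'
import numpy as np, cv2
from scipy.spatial.transform import Rotation as R
from plant import bot, viewer
def tcp():
    o=bot.observe(); q=o["tcp_rot"]; T=np.eye(4)
    T[:3,:3]=R.from_quat([q[1],q[2],q[3],q[0]]).as_matrix(); T[:3,3]=o["position"]; return T
def snap(n):
    t=tcp(); s=viewer.snapshot(n); T=t@s["tool_from_camera"] if n=="wrist" else s["T"]
    return s["pixels"],s["mtx"],T
def back(px,z,K,T):
    d=np.c_[np.array(px,float).reshape(-1,2),np.ones(len(np.array(px).reshape(-1,2)))]@np.linalg.inv(K).T@T[:3,:3].T
    return (T[:3,3]+d*((z-T[2,3])/d[:,2])[:,None])
def proj(P,K,T):
    p=(np.atleast_2d(P)-T[:3,3])@T[:3,:3]@K.T; return p[:,:2]/p[:,2:]
def yaw():
    T=tcp(); return np.degrees(np.arctan2(T[1,1],T[0,1]))  # direction of jaw axis
E
python3 - <<'E'
from h import *
_,K,T=snap("top")
for n,z,p in [("bin",.035,[(323,197),(456,182),(465,247),(331,263)]),("shelf front/right corners",.06,[(266,208),(269,251),(148,262),(145,214)]),("tower cone base",.1,[(157,237)]),("house ridge",.11,[(351,231)]),("shop",.075,[(397,219)]),("purple",.05,[(295,289),(350,299)]),("bottle",.1,[(294,128)]),("pot",.1,[(396,134)])]: print(n,back(p,z,K,T)[:,:2].round(3).tolist())
print(yaw(), viewer.snapshot("wrist")["tool_from_camera"].round(3).tolist())
E
```

```text
bin [[0.593, -0.047], [0.631, -0.397], [0.461, -0.414], [0.422, -0.066]]
shelf front/right corners [[0.563, 0.098], [0.454, 0.09], [0.429, 0.392], [0.549, 0.403]]
tower cone base [[0.49, 0.357]]
house ridge [[0.502, -0.112]]
shop [[0.532, -0.231]]
purple [[0.359, 0.026], [0.333, -0.113]]
bottle [[0.759, 0.026]]
pot [[0.743, -0.228]]
-75.45793844068193 [[-0.001, -0.964, -0.268, 0.068], [1.0, -0.0, -0.001, -0.001], [0.001, -0.268, 0.964, -0.141], [0.0, 0.0, 0.0, 1.0]]
```

```bash
python3 -m handwheel '[{"claw":85,"travel":[0.1,0.12,0.03],"turn":0.08},{"claw":85,"travel":[0.346,0.473,0.03],"turn":0.224},{"claw":85,"travel":[0.346,0.473,0.03],"turn":0.224},{"claw":85,"travel":[0.346,0.473,0.03],"turn":0.224},{"claw":85,"travel":[0.346,0.473,0.03],"turn":0.224},{"claw":85,"travel":[0.346,0.473,0.03],"turn":0.224},{"claw":85,"travel":[0.346,0.473,0.03],"turn":0.224},{"claw":85,"travel":[0.346,0.473,0.03],"turn":0.224},{"claw":85,"travel":[0.346,0.473,0.03],"turn":0.224},{"claw":85,"travel":[0.346,0.473,0.03],"turn":0.224},{"claw":85,"travel":[0.346,0.473,0.03],"turn":0.224},{"claw":85,"travel":[0.346,0.473,0.03],"turn":0.224},{"claw":85,"travel":[0.346,0.473,0.03],"turn":0.224}]'
python3 - <<'E'
from h import *
im,K,T=snap("wrist"); np.savez("w1.npz",K=K,T=T,im=im); print(bot.observe()["clock"],yaw(),T.round(3).tolist(),K.round(1).tolist())
cv2.imwrite("pics/w1.png",cv2.resize(im,(800,500),interpolation=cv2.INTER_CUBIC))
E
```

```text
clock: 1.82
position: [0.5148, -0.1814, 0.2611]
tcp_rot: [-0.0, 0.675, 0.738, -0.0]
ft_force: [0.8, 0.2, 0.5]
opening: 0.996
1.875 5.075472034234646 [[0.996, 0.085, 0.024, 0.509], [0.088, -0.96, -0.266, -0.113], [0.0, 0.267, -0.964, 0.402], [0.0, 0.0, 0.0, 1.0]] [[304.5, 0.0, 313.7], [0.0, 304.5, 200.0], [0.0, 0.0, 1.0]]
```

View pics/w1.png

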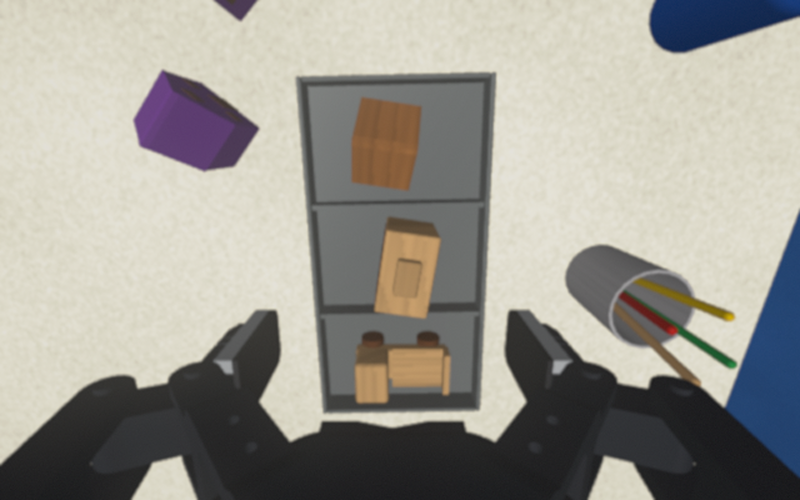

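The wrist view has the house roof at about (387,143), the shop at (408,268) and the truck at (402,372), in scaled pixels. I need an enlarged crop to read corners.

```bash
python3 - <<'E'
from h import *
im=np.load("w1.npz")["im"]
a=im[70:160,270:350]; b=im[170:260,285:365]
cv2.imwrite("pics/w1c.png",cv2.resize(np.hstack([a,b]),None,fx=5,fy=5,interpolation=cv2.INTER_CUBIC))
E
```

```text
(no output)
```

View pics/w1c.png

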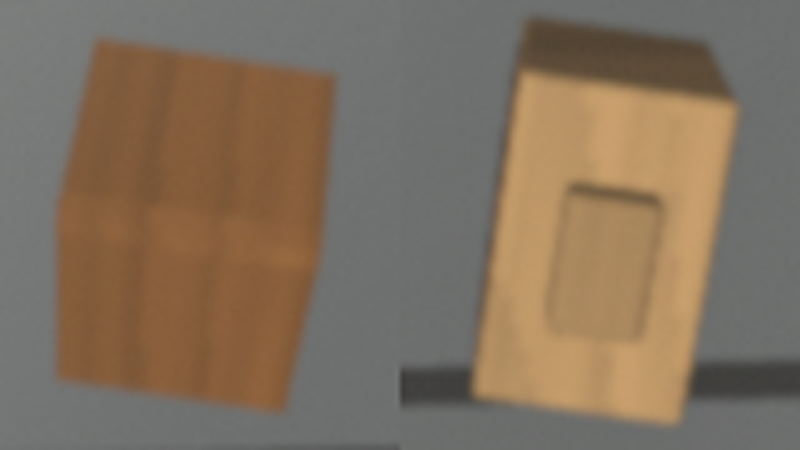

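```bash
cat >> h.py <<'E'
from scipy.optimize import least_squares
def fit(local,px,z0,K,T,g):
    local=np.array(local,float); px=np.array(px,float)
    def W(p):
        c,s=np.cos(p[2]),np.sin(p[2]); return np.c_[p[0]+c*local[:,0]-s*local[:,1],p[1]+s*local[:,0]+c*local[:,1],z0+local[:,2]]
    r=least_squares(lambda p:(proj(W(p),K,T)-px).ravel(),g)
    print("x,y,yawdeg",r.x[:2].round(4),np.degrees(r.x[2]).round(2),"res px",r.fun.round(1)); return r.x
E
python3 - <<'E'
from h import *
d=np.load("w1.npz");K,T=d["K"],d["T"]
f=lambda L,o:[((u+.5)/5-.5+o[0],(v+.5)/5-.5+o[1]) for u,v in L]
# image right=+x, up=+y
fit([(-.025,.035,.065),(.025,.035,.065),(.025,-.035,.065),(-.025,-.035,.065),(-.025,0,.105),(.025,0,.105)],
 f([(97,38),(335,75),(285,412),(57,380),(60,208),(320,255)],(270,70)),.005,K,T,[.5,-.11,0])
fit([(-.025,.04,.07),(.025,.04,.07),(.025,-.04,.07),(-.025,-.04,.07)],f([(120,68),(338,103),(280,425),(73,397)],(285,170)),.005,K,T,[.53,-.23,0])
b=[(299,79),(494,74),(480,410),(324,412)]
print(back([(u/1.25,v/1.25) for u,v in b],.035,K,T).round(4).tolist())
print(bot.observe()["position"],yaw())
E
```

```text
x,y,yawdeg [ 0.503 -0.114] -3.37 res px [-0.1 -0.3  0.7 -0.1 -0.1  0.5 -0.2  0.  -0.9  0.6  0.6 -0.6]
x,y,yawdeg [ 0.5316 -0.2263] -3.26 res px [-0.4 -0.1  0.8 -0.7  0.2  0.5 -0.6  0.4]
[[0.4211, -0.0646, 0.035], [0.5934, -0.0452, 0.035], [0.6335, -0.3934, 0.035], [0.4574, -0.4116, 0.035]]
[ 0.5148023  -0.18146953  0.26119367] 5.075472034234646
```

```bash
python3 -m handwheel '[{"claw":85,"travel":[-0.0118,0.0675,0],"turn":-0.0235},{"claw":85,"travel":[-0.0118,0.0675,-0.05],"turn":-0.0235},{"claw":85,"travel":[-0.0118,0.0675,-0.1],"turn":-0.0235},{"claw":85,"travel":[-0.0118,0.0675,-0.14],"turn":-0.0235},{"claw":85,"travel":[-0.0118,0.0675,-0.17],"turn":-0.0235},{"claw":85,"travel":[-0.0118,0.0675,-0.195],"turn":-0.0235},{"claw":85,"travel":[-0.0118,0.0675,-0.2125],"turn":-0.0235},{"claw":85,"travel":[-0.0118,0.0675,-0.2125],"turn":-0.0235},{"claw":40,"travel":[-0.0118,0.0675,-0.2125],"turn":-0.0235},{"claw":40,"travel":[-0.0118,0.0675,-0.2125],"turn":-0.0235},{"claw":40,"travel":[-0.0118,0.0675,-0.2125],"turn":-0.0235},{"claw":40,"travel":[-0.0118,0.0675,-0.2125],"turn":-0.0235},{"claw":40,"travel":[-0.0118,0.0675,-0.2125],"turn":-0.0235},{"claw":40,"travel":[-0.0118,0.0675,-0.2125],"turn":-0.0235}]'
```

```text
clock: 3.62
position: [0.5049, -0.1133, 0.0503]
tcp_rot: [0.001, 0.727, 0.687, 0.001]
ft_force: [-1.0, -1.1, 6.1]
opening: 0.579
```

```bash
python3 -m handwheel '[{"claw":40,"travel":[0,0,0.02],"turn":0},{"claw":40,"travel":[0,0,0.05],"turn":0},{"claw":40,"travel":[0,0,0.09],"turn":0},{"claw":40,"travel":[0,0,0.14],"turn":0},{"claw":40,"travel":[0,0,0.19],"turn":0},{"claw":40,"travel":[-0.002,0.04,0.24],"turn":0.005},{"claw":40,"travel":[-0.004,0.09,0.27],"turn":0.01},{"claw":40,"travel":[-0.006,0.14,0.27],"turn":0.015},{"claw":40,"travel":[-0.008,0.19,0.27],"turn":0.02},{"claw":40,"travel":[-0.01,0.24,0.27],"turn":0.0235},{"claw":40,"travel":[-0.012,0.29,0.27],"turn":0.0235},{"claw":40,"travel":[-0.014,0.34,0.27],"turn":0.0235},{"claw":40,"travel":[-0.015,0.38,0.27],"turn":0.0235},{"claw":40,"travel":[-0.015,0.4,0.27],"turn":0.0235},{"claw":40,"travel":[-0.015,0.4,0.27],"turn":0.0235},{"claw":40,"travel":[-0.015,0.4,0.27],"turn":0.0235}]'
python3 - <<'E'
from h import *
im,K,T=snap("wrist"); np.savez("w2.npz",K=K,T=T,im=im); print(bot.observe()["position"],yaw())
cv2.imwrite("pics/w2.png",cv2.resize(im,(800,500),interpolation=cv2.INTER_CUBIC))
E
```

```text
clock: 5.62
position: [0.4886, 0.286, 0.3184]
tcp_rot: [0.0, 0.675, 0.738, -0.001]
ft_force: [-0.1, -0.1, -2.4]
opening: 0.579
[0.48874611 0.28587072 0.31858182] 5.117943763842441
```

View pics/w2.png

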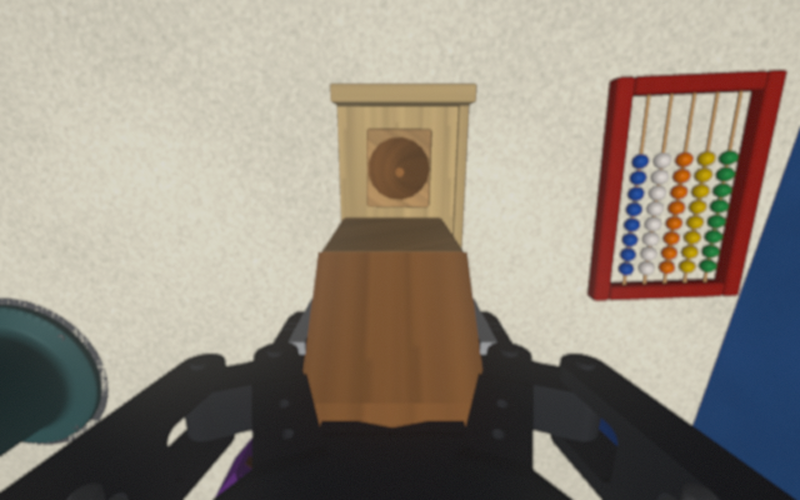

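The house hangs upright in the jaws. The tower's square top spans about (367,128) to (432,207), with the end stop's top edge at v≈84–103. I'll enlarge the tower for its corners.

```bash
python3 - <<'E'
from h import *
im=np.load("w2.npz")["im"]
cv2.imwrite("pics/w2c.png",cv2.resize(im[60:210,235:390],None,fx=4,fy=4,interpolation=cv2.INTER_CUBIC)) 
E
```

```text
(no output)
```

View pics/w2c.png

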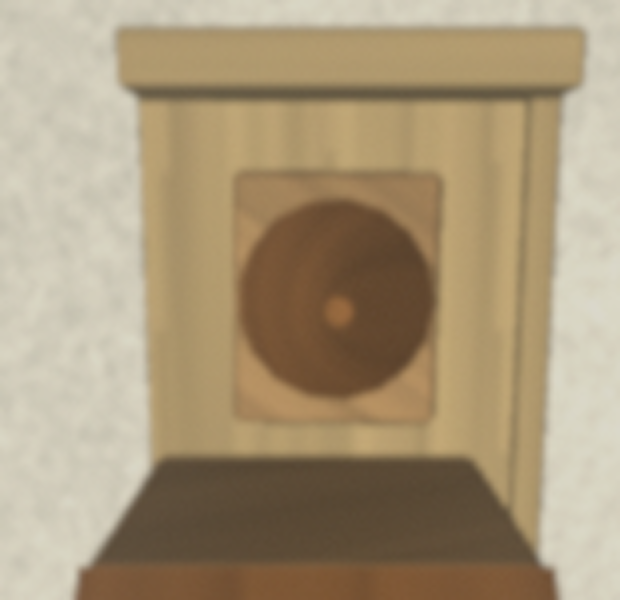

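```bash
python3 - <<'E'
from h import *
d=np.load("w2.npz");K,T=d["K"],d["T"]
f=lambda L:[((u+.5)/4-.5+235,(v+.5)/4-.5+60) for u,v in L]
t=fit([(-.025,.03,.1),(.025,.03,.1),(.025,-.03,.1),(-.025,-.03,.1)],f([(236,172),(441,174),(434,422),(234,418)]),.06,K,T,[.49,.36,0])
p=tcp()[:3,3]
h=fit([(-.025,.035,0),(.025,.035,0),(-.025,.035,.065),(.025,.035,.065)],f([(165,458),(470,458),(80,568),(555,566)]),p[2]-.0453,K,T,[.49,.29,0])
print("end stop top", back(f([(116,28),(586,28),(123,90),(577,90)]),.1,K,T).round(4).tolist())
a=t[2]; u=np.array([-np.sin(a),np.cos(a)])
for gap in (0,.001,.02): 
    g=t[:2]-u*(.065+gap); print(gap,"house target",g.round(4),"shift",(g-h[:2]).round(4),"turn",((a-h[2])/2/np.pi).round(4))
print("shop target gap.001",(t[:2]-u*(.142)).round(4),"axis u",u.round(4),p)
E
```

```text
x,y,yawdeg [0.4888 0.3368] 4.31 res px [-1.  -1.   1.1 -0.7  0.2  0.9 -0.3  1.1]
x,y,yawdeg [0.4889 0.2851] 5.3 res px [-2.3 -0.8  2.2 -1.  -1.   0.6  1.1  0.8]
end stop top [[0.4233, 0.4004, 0.1], [0.5511, 0.4119, 0.1], [0.426, 0.3847, 0.1], [0.551, 0.3959, 0.1]]
0 house target [0.4937 0.272 ] shift [ 0.0048 -0.0131] turn -0.0027
0.001 house target [0.4937 0.271 ] shift [ 0.0049 -0.0141] turn -0.0027
0.02 house target [0.4952 0.2521] shift [ 0.0063 -0.033 ] turn -0.0027
shop target gap.001 [0.4995 0.1952] axis u [-0.0752  0.9972] [0.48874611 0.28587072 0.31858182]
```

```bash
python3 -m handwheel '[{"claw":40,"travel":[0.0056,-0.023,0],"turn":-0.0023},{"claw":40,"travel":[0.0056,-0.023,-0.04],"turn":-0.0023},{"claw":40,"travel":[0.0056,-0.023,-0.08],"turn":-0.0023},{"claw":40,"travel":[0.0056,-0.023,-0.12],"turn":-0.0023},{"claw":40,"travel":[0.0056,-0.023,-0.15],"turn":-0.0023},{"claw":40,"travel":[0.0056,-0.023,-0.175],"turn":-0.0023},{"claw":40,"travel":[0.0056,-0.023,-0.19],"turn":-0.0023},{"claw":40,"travel":[0.0056,-0.023,-0.2],"turn":-0.0023},{"claw":40,"travel":[0.0056,-0.023,-0.2],"turn":-0.0023},{"claw":40,"travel":[0.0056,-0.023,-0.2],"turn":-0.0023}]'
python3 - <<'E'
from h import *
im,K,T=snap("wrist"); np.savez("w3.npz",K=K,T=T,im=im); print(bot.observe()["position"],yaw())
a=im[0:170,200:400]; 
cv2.imwrite("pics/w3.png",cv2.resize(a,None,fx=3.5,fy=3.5,interpolation=cv2.INTER_CUBIC))
E
```

```text
clock: 6.92
position: [0.4951, 0.2644, 0.1199]
tcp_rot: [0.0, 0.68, 0.733, 0.001]
ft_force: [-0.1, -0.4, -2.4]
opening: 0.58
[0.49516659 0.26452677 0.12002861] 4.353403971722931
```

View pics/w3.png

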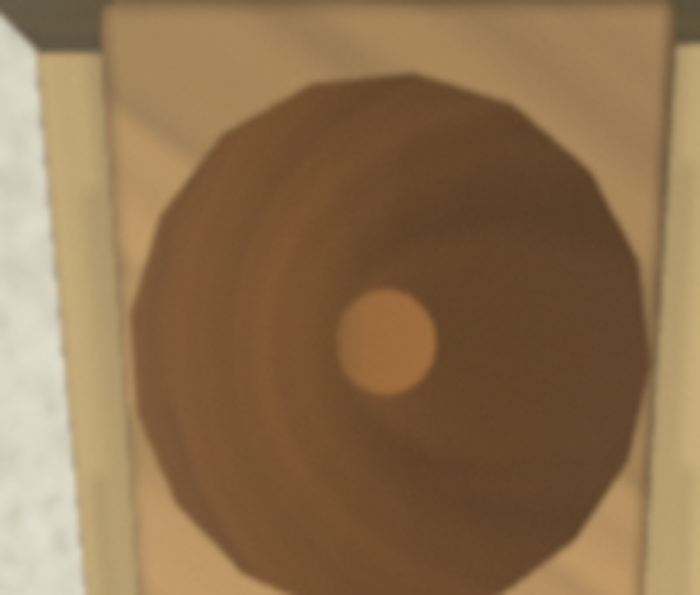

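Close up, the tower top's far edge runs (105,5)–(670,5) and its sides go to (137,595) and (640,595) in the crop. I'll refine the tower's x, yaw and gap from these.

```bash
python3 - <<'E'
from h import *
d=np.load("w3.npz");K,T=d["K"],d["T"]
f=lambda L:[((u+.5)/3.5-.5+200,(v+.5)/3.5-.5) for u,v in L]
B=back(f([(105,5),(670,5),(640,595),(137,595),(387,342)]),.16,K,T)[:,:2]; B[4]=back(f([(387,342)]),.195,K,T)[0,:2]
print(B.round(4).tolist())
dg=lambda v:np.degrees(np.arctan2(v[1],v[0])).round(2)
print("top",dg(B[1]-B[0]),"left",dg(B[0]-B[3])-90,"right",dg(B[1]-B[2])-90,"width",np.linalg.norm(B[1]-B[0]))
a=np.radians(4.35);u=np.array([-np.sin(a),np.cos(a)]);n=np.array([np.cos(a),np.sin(a)])
m=(B[0]+B[1])/2; t=m-.03*u; p=tcp()[:2,3]
for nm,q in(("edge",t),("cone tip",B[4]),("prev",np.array([.4888,.3368]))): print(nm,q.round(4),"rel tcp: along u",((q-p)@u).round(4),"across",((q-p)@n).round(4))
E
```

```text
[[0.4629, 0.3629], [0.5099, 0.3665], [0.5141, 0.317], [0.4661, 0.3134], [0.4887, 0.3362]]
top 4.36 left 3.6400000000000006 right 4.8799999999999955 width 0.04707754745981842
edge [0.4887 0.3348] rel tcp: along u 0.0706 across -0.0012
cone tip [0.4887 0.3362] rel tcp: along u 0.072 across -0.001
prev [0.4888 0.3368] rel tcp: along u 0.0725 across -0.0009
```

```bash
python3 -m handwheel '[{"claw":40,"travel":[-0.001,0,-0.006],"turn":0},{"claw":40,"travel":[-0.001,0,-0.011],"turn":0},{"claw":40,"travel":[-0.001,0,-0.013],"turn":0},{"claw":40,"travel":[-0.0012,0.003,-0.013],"turn":0},{"claw":40,"travel":[-0.0015,0.006,-0.013],"turn":0},{"claw":40,"travel":[-0.0015,0.006,-0.013],"turn":0},{"claw":40,"travel":[-0.0015,0.006,-0.013],"turn":0}]'; python3 -m handwheel '[{"claw":40,"travel":[0,0.001,0],"turn":0},{"claw":40,"travel":[0,0.001,0],"turn":0}]';  python3 -m handwheel '[{"claw":40,"travel":[-0.0001,0.001,0],"turn":0},{"claw":40,"travel":[-0.0001,0.001,0],"turn":0}]'
```

```text
clock: 7.85
position: [0.4928, 0.2702, 0.1058]
tcp_rot: [0.0, 0.68, 0.734, -0.0]
ft_force: [-0.8, 0.4, -2.0]
opening: 0.58
clock: 8.1
position: [0.4928, 0.2712, 0.1058]
tcp_rot: [-0.0, 0.68, 0.733, 0.0]
ft_force: [0.0, -0.4, -2.3]
opening: 0.581
clock: 8.35
position: [0.4927, 0.2722, 0.1058]
tcp_rot: [0.0, 0.68, 0.733, 0.0]
ft_force: [-0.9, -0.1, -3.3]
opening: 0.579
```

```bash
for i in 1 2; do python3 -m handwheel '[{"claw":40,"travel":[0,0.0005,0],"turn":0},{"claw":40,"travel":[-0.0001,0.001,0],"turn":0},{"claw":40,"travel":[-0.0001,0.001,0],"turn":0}]' | grep -E "pos|force"; done
python3 - <<'E'
from h import *
im,K,T=snap("wrist"); print(T[:3,3].round(4).tolist()); np.savez("w4.npz",K=K,T=T,im=im); print(bot.observe()["position"],bot.observe()["ft_force"])
s,Ks,Ts=snap("scene")
p=proj([[.49,.31,.1]],Ks,Ts)[0].astype(int); print(p); q=proj([[.4965,.3065,.12]],K,T)[0]; print(q)
a=cv2.resize(s[p[1]-50:p[1]+50,p[0]-60:p[0]+60],None,fx=4,fy=4,interpolation=cv2.INTER_CUBIC)
b=cv2.resize(im[60:260,240:400],(320,400))
cv2.imwrite("pics/w4.png",np.hstack([a,b]))
E
```

```text
position: [0.4926, 0.2729, 0.1058]
ft_force: [-0.7, -1.5, -2.2]
position: [0.4925, 0.2742, 0.1057]
ft_force: [0.1, -1.3, -2.1]
[0.4872, 0.3425, 0.2469]
[0.49251599 0.27422071 0.10577622] [ 0.07819204 -0.03115082 -2.90572604]
[438 277]
[328.72132921 203.11696936]
```

View pics/w4.png

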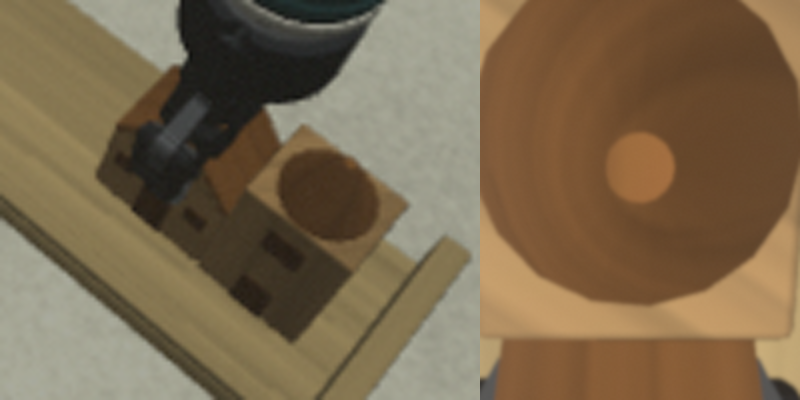

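Contact with the tower showed as about −1.5 N in y, and the scene view shows the two standing face to face. Now I'll set the house down, release and rise.

```bash
python3 -m handwheel '[{"claw":40,"travel":[0,0,-0.0008],"turn":0},{"claw":40,"travel":[0,0,-0.0012],"turn":0},{"claw":40,"travel":[0,0,-0.0012],"turn":0}]'; python3 -m handwheel '[{"claw":60,"travel":[0,0,0],"turn":0},{"claw":75,"travel":[0,0,0],"turn":0},{"claw":75,"travel":[0,0,0],"turn":0},{"claw":75,"travel":[0,0,0],"turn":0},{"claw":75,"travel":[0,0,0.02],"turn":0},{"claw":80,"travel":[0,0,0.05],"turn":0},{"claw":85,"travel":[0,0,0.09],"turn":0},{"claw":85,"travel":[0,0,0.13],"turn":0},{"claw":85,"travel":[0,0,0.17],"turn":0},{"claw":85,"travel":[0,0,0.17],"turn":0},{"claw":85,"travel":[0,0,0.17],"turn":0}]'
python3 - <<'E'
from h import *
im,K,T=snap("wrist"); np.savez("w5.npz",K=K,T=T,im=im); print(bot.observe()["position"],yaw())
print(proj([[.489,.338,.16],[.494,.272,.12]],K,T))
cv2.imwrite("pics/w5.png",cv2.resize(im[40:290,215:415],None,fx=2.4,fy=2.4,interpolation=cv2.INTER_CUBIC))
E
```

```text
clock: 9.57
position: [0.4926, 0.2742, 0.1053]
tcp_rot: [0.0, 0.68, 0.733, 0.0]
ft_force: [-2.7, -2.4, 5.3]
opening: 0.581
clock: 10.95
position: [0.4922, 0.274, 0.2741]
tcp_rot: [-0.0, 0.68, 0.733, -0.0]
ft_force: [-0.0, 0.5, -0.1]
opening: 0.997
[0.49176028 0.27380088 0.2731664 ] 4.35639809371698
[[315.75930376 121.27214813]
 [315.3816141  189.14407583]]
```

View pics/w5.png

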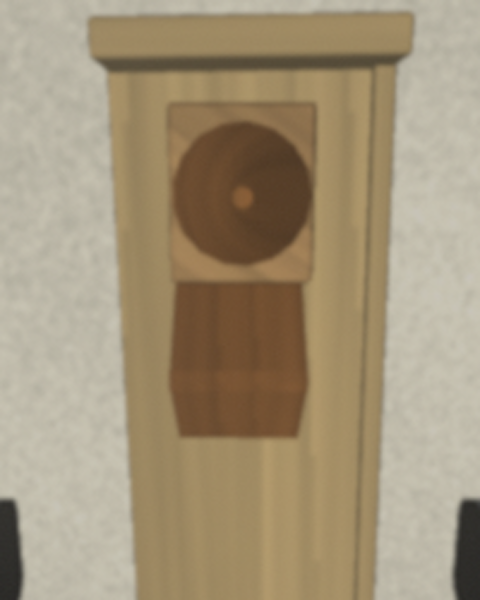

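```bash
python3 - <<'E'
from h import *
d=np.load("w5.npz");K,T=d["K"],d["T"]
f=lambda L:[((u+.5)/2.4-.5+215,(v+.5)/2.4-.5+40) for u,v in L]
t=fit([(-.025,.03,.1),(.025,.03,.1),(.025,-.03,.1),(-.025,-.03,.1)],f([(168,103),(316,103),(313,282),(172,280)]),.06,K,T,[.49,.36,0])
h=fit([(-.025,-.035,.065),(.025,-.035,.065),(-.025,0,.105),(.025,0,.105)],f([(179,437),(299,437),(168,382),(309,382)]),.06,K,T,[.49,.27,0])
a=t[2];u=np.array([-np.sin(a),np.cos(a)]);n=np.array([np.cos(a),np.sin(a)]);print("along",(t-h)[:2]@u,"across",(t-h)[:2]@n)
p=tcp()[:3,3]; print("to shop", np.array([.5316,-.2263,.033])-p,"turn",(-3.26-yaw())/360)
E
```

```text
x,y,yawdeg [0.4889 0.3382] 4.32 res px [-0.8 -1.1  1.2 -1.   0.3  0.8 -0.6  1.7]
x,y,yawdeg [0.4926 0.2742] 4.48 res px [ 0.1  0.1 -0.3 -0.   0.1  0.   0.1 -0.1]
along 0.06407681247002114 across 0.0011706180723587251
to shop [ 0.03983972 -0.50010088 -0.2401664 ] turn -0.021156661371436056
```

The house is set beside the tower: centres 64 mm apart along the row (65 nominal), across offset about 1 mm, yaw 4.5° against 4.3°. Next is the shop.

```bash
python3 -m handwheel '[{"claw":85,"travel":[0.004,-0.04,0.01],"turn":-0.002},{"claw":85,"travel":[0.008,-0.1,0.01],"turn":-0.005},{"claw":85,"travel":[0.013,-0.16,0.01],"turn":-0.008},{"claw":85,"travel":[0.018,-0.22,0.01],"turn":-0.011},{"claw":85,"travel":[0.023,-0.28,0.01],"turn":-0.014},{"claw":85,"travel":[0.028,-0.34,0.0],"turn":-0.017},{"claw":85,"travel":[0.032,-0.4,0.0],"turn":-0.019},{"claw":85,"travel":[0.036,-0.46,0.0],"turn":-0.021},{"claw":85,"travel":[0.0398,-0.49,0.0],"turn":-0.0212},{"claw":85,"travel":[0.0398,-0.5,-0.03],"turn":-0.0212},{"claw":85,"travel":[0.0398,-0.5,-0.08],"turn":-0.0212},{"claw":85,"travel":[0.0398,-0.5,-0.13],"turn":-0.0212},{"claw":85,"travel":[0.0398,-0.5,-0.16],"turn":-0.0212},{"claw":85,"travel":[0.0398,-0.5,-0.19],"turn":-0.0212},{"claw":85,"travel":[0.0398,-0.5,-0.215],"turn":-0.0212},{"claw":85,"travel":[0.0398,-0.5,-0.23],"turn":-0.0212},{"claw":85,"travel":[0.0398,-0.5,-0.238],"turn":-0.0212},{"claw":85,"travel":[0.0398,-0.5,-0.24],"turn":-0.0212},{"claw":85,"travel":[0.0398,-0.5,-0.24],"turn":-0.0212}]'
```

```text
clock: 13.38
position: [0.533, -0.2262, 0.0354]
tcp_rot: [0.001, 0.727, 0.687, 0.0]
ft_force: [0.1, -0.2, -0.2]
opening: 0.997
```

```bash
python3 -m handwheel '[{"claw":40,"travel":[0,0,0],"turn":0},{"claw":40,"travel":[0,0,0],"turn":0},{"claw":40,"travel":[0,0,0],"turn":0},{"claw":40,"travel":[0,0,0],"turn":0},{"claw":40,"travel":[0,0,0],"turn":0},{"claw":40,"travel":[0,0,0],"turn":0},{"claw":40,"travel":[0,0,0],"turn":0}]'
```

```text
clock: 14.25
position: [0.533, -0.2262, 0.0355]
tcp_rot: [0.001, 0.727, 0.687, 0.0]
ft_force: [0.7, -0.7, 5.8]
opening: 0.581
```

```bash
python3 -m handwheel '[{"claw":40,"travel":[0,0,0.02],"turn":0},{"claw":40,"travel":[0,0,0.05],"turn":0},{"claw":40,"travel":[0,0,0.09],"turn":0},{"claw":40,"travel":[0,0,0.13],"turn":0},{"claw":40,"travel":[-0.003,0.03,0.165],"turn":0.002},{"claw":40,"travel":[-0.007,0.08,0.165],"turn":0.005},{"claw":40,"travel":[-0.011,0.13,0.165],"turn":0.008},{"claw":40,"travel":[-0.015,0.18,0.165],"turn":0.011},{"claw":40,"travel":[-0.019,0.23,0.165],"turn":0.014},{"claw":40,"travel":[-0.023,0.28,0.165],"turn":0.017},{"claw":40,"travel":[-0.027,0.33,0.165],"turn":0.019},{"claw":40,"travel":[-0.031,0.37,0.165],"turn":0.0212},{"claw":40,"travel":[-0.0335,0.4,0.165],"turn":0.0212},{"claw":40,"travel":[-0.0335,0.412,0.15],"turn":0.0212},{"claw":40,"travel":[-0.0335,0.412,0.12],"turn":0.0212},{"claw":40,"travel":[-0.0335,0.412,0.095],"turn":0.0212},{"claw":40,"travel":[-0.0335,0.412,0.075],"turn":0.0212},{"claw":40,"travel":[-0.0335,0.412,0.067],"turn":0.0212},{"claw":40,"travel":[-0.0335,0.412,0.067],"turn":0.0212},{"claw":40,"travel":[-0.0335,0.412,0.067],"turn":0.0212}]'
python3 - <<'E'
from h import *
im,K,T=snap("wrist"); np.savez("w6.npz",K=K,T=T,im=im); print(bot.observe()["position"],yaw())
cv2.imwrite("pics/w6.png",cv2.resize(im[0:250,200:440],None,fx=2.4,fy=2.4,interpolation=cv2.INTER_CUBIC))
E
```

```text
clock: 16.75
position: [0.4995, 0.1861, 0.1025]
tcp_rot: [0.0, 0.68, 0.733, 0.001]
ft_force: [0.1, -0.3, -2.5]
opening: 0.578
[0.49969731 0.18623064 0.10269692] 4.339633131241432
```

View pics/w6.png

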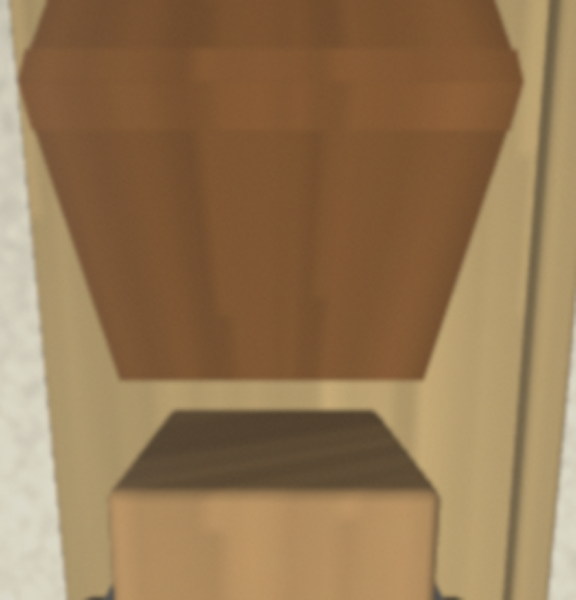

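The house's near eave runs (120,380)–(424,380), and the held shop's top front edge runs (112,492)–(437,492). They look parallel and in line. I'll compute the gap.

```bash
python3 - <<'E'
from h import *
d=np.load("w6.npz");K,T=d["K"],d["T"]
f=lambda L:[((u+.5)/2.4-.5+200,(v+.5)/2.4-.5) for u,v in L]
z=tcp()[2,3]
h=back(f([(120,380),(424,380)]),.125,K,T)[:,:2]; s=back(f([(112,492),(437,492)]),z+.0395,K,T)[:,:2]
a=np.radians(4.34);u=np.array([-np.sin(a),np.cos(a)]);n=np.array([np.cos(a),np.sin(a)])
print(h,s,"gap",(h-s)@u,"across mid",(h.mean(0)-s.mean(0))@n)
E
```

```text
[[0.47061228 0.23666435]
 [0.51978189 0.24035401]] [[0.47316361 0.22294511]
 [0.52002518 0.22644637]] gap [0.01387296 0.01388617] across mid -0.00034797336817863066
```

```bash
python3 -m handwheel '[{"claw":40,"travel":[0,0,-0.006],"turn":0},{"claw":40,"travel":[0,0,-0.01],"turn":0},{"claw":40,"travel":[0,0,-0.0112],"turn":0},{"claw":40,"travel":[-0.0003,0.004,-0.0112],"turn":0},{"claw":40,"travel":[-0.0006,0.008,-0.0112],"turn":0},{"claw":40,"travel":[-0.0009,0.011,-0.0112],"turn":0},{"claw":40,"travel":[-0.0009,0.012,-0.0112],"turn":0},{"claw":40,"travel":[-0.0009,0.012,-0.0112],"turn":0},{"claw":40,"travel":[-0.0009,0.012,-0.0112],"turn":0}]'; for i in 1 2 ; do python3 -m handwheel '[{"claw":40,"travel":[0,0.0005,0],"turn":0},{"claw":40,"travel":[-0.0001,0.001,0],"turn":0}]' | grep -E "pos|force"; done
```

```text
clock: 17.92
position: [0.498, 0.1984, 0.0905]
tcp_rot: [-0.0, 0.68, 0.733, 0.0]
ft_force: [0.1, 1.3, -0.2]
opening: 0.578
position: [0.4979, 0.1989, 0.0905]
ft_force: [0.1, -2.3, -0.1]
position: [0.4979, 0.1998, 0.0905]
ft_force: [-0.0, -3.9, 0.6]
```

```bash
python3 -m handwheel '[{"claw":40,"travel":[0,0.0004,0],"turn":0},{"claw":40,"travel":[-0.0001,0.0008,0],"turn":0},{"claw":40,"travel":[-0.0001,0.0008,0],"turn":0}]' | grep -E "pos|force"
python3 - <<'E'
from h import *
im,K,T=snap("wrist"); np.savez("w7.npz",K=K,T=T,im=im)
s,Ks,Ts=snap("scene"); p=proj([[.495,.25,.1]],Ks,Ts)[0].astype(int)
a=cv2.resize(s[p[1]-50:p[1]+50,p[0]-50:p[0]+50],(400,400),interpolation=cv2.INTER_CUBIC)
b=cv2.resize(im[90:250,230:390],(400,400),interpolation=cv2.INTER_CUBIC)
cv2.imwrite("pics/w7.png",np.hstack([a,b]))
E
```

```text
position: [0.4977, 0.2007, 0.0905]
ft_force: [-0.2, -5.5, 2.5]
```

View pics/w7.png

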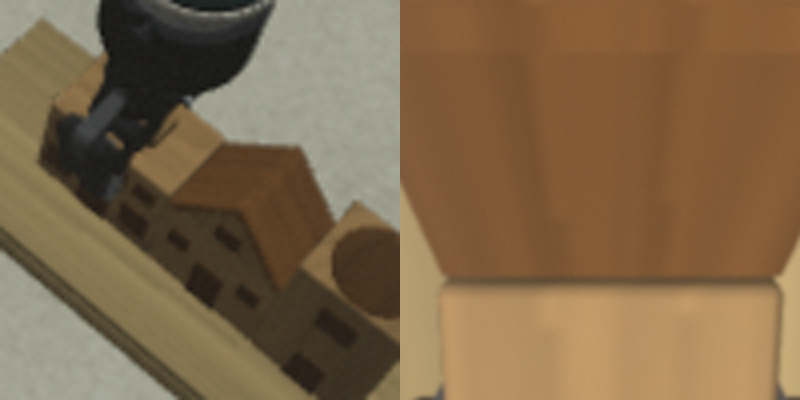

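All three are now face to face: the shop/house seam at v≈280 is uniform and the push read −5.5 N. I'll release, rise and check.

```bash
python3 -m handwheel '[{"claw":60,"travel":[0,0,0],"turn":0},{"claw":75,"travel":[0,0,0],"turn":0},{"claw":75,"travel":[0,0,0],"turn":0},{"claw":75,"travel":[0,0,0],"turn":0},{"claw":75,"travel":[0,0,0.02],"turn":0},{"claw":80,"travel":[0,0,0.05],"turn":0},{"claw":85,"travel":[0,0,0.09],"turn":0},{"claw":85,"travel":[0,0,0.13],"turn":0},{"claw":85,"travel":[0,0.02,0.18],"turn":0},{"claw":85,"travel":[0,0.04,0.23],"turn":0},{"claw":85,"travel":[0,0.05,0.25],"turn":0},{"claw":85,"travel":[0,0.05,0.25],"turn":0},{"claw":85,"travel":[0,0.05,0.25],"turn":0}]'
python3 - <<'E'
from h import *
im,K,T=snap("wrist"); np.savez("w8.npz",K=K,T=T,im=im); print(bot.observe()["position"],yaw())
cv2.imwrite("pics/w8.png",cv2.resize(im[50:250,225:405],None,fx=3,fy=3,interpolation=cv2.INTER_CUBIC))
E
```

```text
clock: 20.52
position: [0.4969, 0.2504, 0.3387]
tcp_rot: [-0.0, 0.68, 0.733, -0.001]
ft_force: [-0.1, -0.0, -0.8]
opening: 0.996
[0.49673968 0.25017484 0.3382087 ] 4.337562335197633
```

View pics/w8.png

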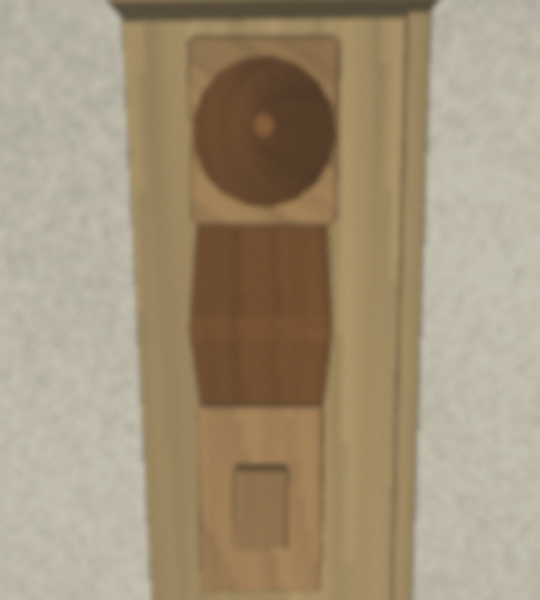

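```bash
python3 - <<'E'
from h import *
d=np.load("w8.npz");K,T=d["K"],d["T"]
f=lambda L:[((u+.5)/3-.5+225,(v+.5)/3-.5+50) for u,v in L]
t=fit([(-.025,.03,.1),(.025,.03,.1),(.025,-.03,.1),(-.025,-.03,.1)],f([(189,36),(341,37),(337,223),(191,222)]),.06,K,T,[.49,.36,0])
h=fit([(-.025,-.035,.065),(.025,-.035,.065),(-.025,0,.105),(.025,0,.105)],f([(200,405),(322,405),(190,328),(331,328)]),.06,K,T,[.49,.27,0])
s=fit([(-.025,.04,.07),(.025,.04,.07),(.025,-.04,.07),(-.025,-.04,.07)],f([(199,407),(322,407),(320,592),(202,591)]),.06,K,T,[.49,.2,0])
a=h[2];u=np.array([-np.sin(a),np.cos(a)]);n=np.array([np.cos(a),np.sin(a)])
for q in(t,s):print("along",(q-h)[:2]@u,"across",(q-h)[:2]@n)
print(bot.observe()["clock"]); bot.finish_job()
E
```

```text
x,y,yawdeg [0.4889 0.3393] 3.95 res px [-0.5 -0.9  0.5 -0.9  0.2  1.  -0.2  1. ]
x,y,yawdeg [0.4923 0.2746] 4.22 res px [-0.6 -0.6  0.7 -0.5 -0.7  0.4  0.6  0.5]
x,y,yawdeg [0.4977 0.2002] 4.3 res px [-0.7 -0.6  0.8 -0.5  0.4  0.5 -0.4  0.8]
along 0.06469231847984436 across 0.001353708752834464
along -0.07468475032884421 across -0.00014764753665883273
20.575
the job is handed in; nothing more can be done
```

The row is finished and handed in at 20.6 s of the 64 s allowed. The house stands against the tower, on the side away from the end stop, and the shop stands against the house. The robot is well clear of all three. It never approached the truck, the purple look-alikes, the bottle or the pot.

My last check was a wrist-camera fit taken after the release:

| Check | Measured | Nominal |
|---|---|---|
| Tower to house, centre to centre | 64.7 mm | 65 mm |
| House to shop, centre to centre | 74.7 mm | 75 mm |
| Direction of tower / house / shop | 4.0° / 4.2° / 4.3° | all equal |
| House offset across the row from the tower | about 1.4 mm | 0 |
| Shop offset across the row from the house | about 0.1 mm | 0 |

- **Gaps:** the spacing is within the 2 mm camera calibration, and the last picture shows no gap between the buildings.
- **Tower nudge:** the fits put the tower about 2.5 mm along the row towards the end stop. I moved it while pushing the house and then the shop up against it.
- **Small disagreement:** the tower's direction read 4.3° before the house was placed and 4.0° at the end, which is about the size of the reading error.
- **Forces:** contact forces in my readings stayed below about 7 N. They are taken only at the end of each move.

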